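# Build up the keyed test spindle

### The arm

A 6-joint arm with a two-finger parallel gripper is mounted at the origin on a cart in front of the work surface, level with it; the furniture and walls round the work are solid. World frame = base frame: x ahead of the robot, y to its left, z up, the work surface at z = 0. Lengths are in m, angles in rad, forces in N, time in s.
With the tool pointing down it reaches from about 0.375 to 0.9 m from the base axis. Payload 3.1 kg.
Tool frame: the origin (TCP) lies between the finger pads; the fingertips stand 17 mm ahead of it and the grasp point (between the pads) lies 2 mm behind it (robot.nose_length is the distance from the TCP to the fingertips, in m); z points along the fingers, y is the line along which they close (so a half turn about z gives the same grasp; the last joint's range is limited). The gripper opens to 87 mm and grips with 3 to 60 N. Pads are 19 mm wide; open, the fingers measure 117 mm over their backs; the gripper's body (75 mm by 190 mm) begins 51 mm behind the grasp point.
Start: joints at [-1.48, 0.527, 1.433, -0, 1.181, -0.178], TCP at [0.167, -0.602, 0.24] pointing down, gripper open.
Joint ranges: [-3.08, 3.08], [-0.75, 2.2], [0.22, 2.44], [-1.43, 4.57], [0, 2.65], [-2.85, 2.85]. Speed limits (rad/s): [2.79, 2.79, 3.14, 3.14, 3.14, 3.14].

### API

Orientations are given as a unit quaternion [x, y, z, w].
In Python, from rig import robot, cams gives the robot as it stands.
- The arm moves only by the shell command python3 -m pendant 'ROWS' [FORCE]. ROWS is JSON, a list of rows, each an object with "jaw": the opening, from 0 (shut) to 1 (fully open); "linear": the shift along the tool's x, y, z in cm, a list of three; "twist": the turn about the tool's z in degrees. A call has 1 to 12 rows; each row shifts and turns the commanded pose from where the row before left it, along the tool's axes as they then stand; what a row does not reach is not made up. A row lasts 1/12 s, in which the tool goes at most 41.7 mm and 7.16 degrees, less where a joint would pass 70% of its speed; a pose out of reach is approached as far as the arm can. A call is refused whole if a number of a shift passes 4.17 or a number of a turn 7.16, either way. A call with a gripper value outside its range is refused whole. The fingers move at their own pace and stop on an object; FORCE is the grip in N (left out, the last holds). Time passes only in rows, so rows that do not move let the fingers close. It gives the time, the measured TCP pose, the force, the opening and the grip force at its end, in the units of the state.
- robot.get_obs(): the state, without advancing time (a new reading comes with each control period).
- cams.camera(name): name is "scene" or "side" or "wrist"; returns a dict with "color" (480x640x3 uint8, blue, green, red), "depth" (480x640 float32, m along the optical axis (not along the pixel's ray), 0 where there is no reading), "fov_y" (degrees; the focal length in pixels is half the picture's height over the tangent of half this angle, whatever the lens; pixels are square), "cx", "cy" (the principal point, pixels), "k1" (the pictures are not rectified: a ray, as slopes to the right and down, at radius r is drawn at 1 + k1 r^2 times it, then the intrinsics apply), "view" (4x4, takes a point from world to camera coordinates). Camera axes: x right, y down, z forward; pixel columns grow to the right and rows downward; lengths in m; the calibration is good to about 2 mm. A picture is of the moment at which its call begins.
- robot.hand_in(): hands the job in; it is judged then, once.
The state is a dict: "time": time; "q": joint angles; "joint_velocities": joint speeds; "joint_torque": joint torques, N m; "position": TCP position; "tool_rot": TCP orientation; "ft_force": force on the tool from outside, world axes, zero at the start; "moment": the same for the moment, N m; "grip_width": finger opening in m; "grip_force": force on a finger pad.
Only numpy, scipy, OpenCV 4.12 (cv2) and the standard library are available. Lean on these libraries where they do the work, as an engineer would, in place of code of your own. Each camera call takes 0.05 s, during which the arm holds its last target. There are 200 camera calls.

### The job

Build up the keyed test spindle for a wear test: slide on first the flanged hub whose keyway fits the spindle's key, flange down on the foot, then the broad disc, then the narrow sleeve, and last stand the specimen mount flat, middle and face up, on top of the sleeve. Each part must sit flat on the one below it and be let go. Leave the hub that does not fit and the glass dish where they are.

Things in the scene. Friction and masses are not known exactly. Their poses are not given: they have to be found in the camera images.
- spindle: Fixed: dark steel foot, 84 mm diameter, 12 mm high, with an upright steel post of 14 mm diameter in its middle, top 84 mm above the bench, tapered over the last 10 mm. A key (rib) 8 mm wide on the post's -x side runs from the foot to 39 mm above the bench and stands out to 15 mm from the axis. Origin: centre of the foot's underside, on the bench; z up the post; the key points along -x.
- hub_wide: The fitting hub: aluminium, 30 mm high; round flange 66 mm diameter, 8 mm thick, below; boss above it with flat sides at y = +-20 mm (40 mm across, parallel to x) to grip. 20 mm bore right through with a keyway 14 mm wide, reaching 18.5 mm from the axis, on its -x side: goes on with 3 mm play if its x axis lies along the spindle's x. Origin: centre of the underside; z up.
- hub_narrow: The hub that does not fit, to be left alone: the same as hub_wide on the outside, but its keyway, also on the -x side, is only 5 mm wide and reaches 14 mm from the axis. Origin: centre of the underside; z up.
- disc: Loose bare steel disc (weight), 60 mm diameter, 20 mm high, plain round 20 mm bore right through, same either way up. Origin: centre of the underside; z up.
- sleeve: Loose bare steel sleeve, 36 mm diameter, 26 mm high, plain round 20 mm bore right through, two fine grooves round the outside. Origin: centre of the underside; z up.
- mount: Loose specimen mount: solid tan resin puck, 30 mm diameter, 18 mm high, three metal strips in its upper face (face up at the start). It has no hole and rests on the sleeve's upper end, which stands 88 mm above the bench in the finished stack, 4 mm above the post's tip. Origin: centre of the underside; z up.
- dish: Bystander: loose clear glass dish with cut samples in it, 68 mm diameter, 16 mm high. Origin: centre of the underside.
Things that resemble listed ones, but are neither listed nor needed, are in the scene too. Leave any pink or purple look-alike of the disc alone.

How it is judged:
By the outcome, as a careful person would: the job done as asked, in the order asked, and still so for the second after the job is handed in, with the robot touching nothing.
It also fails if it takes over 99 s, if anything falls off the work surface, if the arm or the gripper's body presses on something with over 40 N, if the wrist force passes 120 N, or if a joint passes its speed limit or range.

## Working session

There is one attempt and no reset: what is moved stays moved. The work goes in short steps, Python scripts to look and compute and a shell command to move; the robot and the scene stay as the last step left them, time stands still between calls to the robot, and variables do not carry over. Pictures are saved under pics/ and viewed, at most 16 in all, crops included, and the job is handed in when it is done.

```bash
ls; mkdir -p pics; cat > h.py <<'E'
import numpy as np, cv2, sys
from rig import robot, cams
from scipy.spatial.transform import Rotation as R
def K(c):
    f=240/np.tan(np.radians(c['fov_y'])/2)
    return np.array([[f,0,c['cx']],[0,f,c['cy']],[0,0,1.]]), np.array([c['k1'],0,0,0.])
def ray(c,uv):
    k,d=K(c); n=cv2.undistortPoints(np.array(uv,float).reshape(-1,1,2),k,d).reshape(-1,2)
    V=np.array(c['view']); Rm=V[:3,:3]; o=-Rm.T@V[:3,3]
    return o, np.c_[n,np.ones(len(n))]@Rm
def onplane(c,uv,z):
    o,d=ray(c,uv); return o+d*((z-o[2])/d[:,2])[:,None]
def proj(c,P):
    k,d=K(c); V=np.array(c['view'])
    return cv2.projectPoints(np.array(P,float).reshape(-1,1,3),cv2.Rodrigues(V[:3,:3])[0],V[:3,3],k,d)[0].reshape(-1,2)
def cloud(c):
    v,u=np.mgrid[0:480,0:640]; o,d=ray(c,np.stack([u,v],-1).reshape(-1,2))
    D=c['depth'].reshape(-1,1); P=o+d*D; P[D[:,0]==0]=np.nan
    return P.reshape(480,640,3)
def st():
    s=robot.get_obs(); r=R.from_quat(s['tool_rot'])
    print('t',round(s['time'],2),'p',np.round(s['position'],4),'toolx',np.round(r.as_matrix()[:,0],3),'tooly',np.round(r.as_matrix()[:,1],3),'F',np.round(s['ft_force'],1),'w',round(s['grip_width'],4),'gf',round(s['grip_force'],1))
    return s
E
python3 - <<'E'
from h import *
s=st(); print(s['q'])
for n in ['scene','side','wrist']:
    c=cams.camera(n); cv2.imwrite(f'pics/{n}0.png',c['color']); np.savez(f'{n}0.npz',**c)
    V=c['view']; print(n,c['fov_y'],c['k1'],np.round(-V[:3,:3].T@V[:3,3],3),np.round(V[2,:3],2))
E
```

```text
pics
t 0.0 p [ 0.1666 -0.6017  0.2386] toolx [0.964 0.267 0.   ] tooly [ 0.267 -0.964 -0.002] F [-0.2 -0.8  0.4] w 0.087 gf 0.0
[-1.47947872e+00  5.28470629e-01  1.43385994e+00 -1.67661172e-05
  1.18137958e+00 -1.78556172e-01]
scene 56.21072109209394 -0.019535470203552337 [0.182 0.366 0.581] [ 0.41 -0.66 -0.62]
side 44.776693575670684 -0.1614785089720522 [ 0.25  -1.205  0.442] [ 0.27  0.89 -0.37]
wrist 68.52141634895841 -0.06083914726088495 [ 0.238 -0.582  0.383] [-0.27 -0.07 -0.96]
```

View pics/scene0.png

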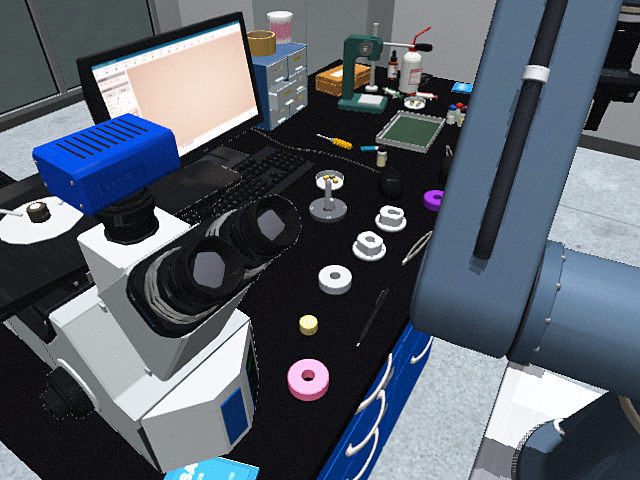

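View pics/side0.png

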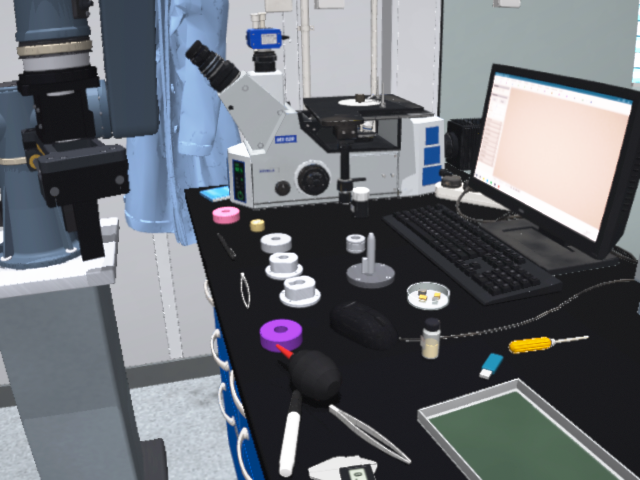

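The scene view shows the spindle at (328,208), the hubs at (370,245) and (391,218), the grey disc at (335,279), the mount at (308,324) and the dish at (329,181). The pink (308,380) and purple (435,200) rings are look-alikes. The side view shows the sleeve at (356,243), hidden in the scene view, with hubs at (284,264) and (299,290). The two hubs look the same from outside, so I'll enlarge them to see which has the wide keyway.

```bash
python3 - <<'E'
from h import *
c=dict(np.load('scene0.npz')); s=dict(np.load('side0.npz'))
for n,uv,z in [('post top',(328,180),.084),('foot',(328,209),.012),('hubA',(370,241),.03),('hubB',(391,213),.03),('disc',(335,276),.02),('mount',(308,320),.018),('dish',(329,181),.008),('pink',(308,375),.02),('purple',(435,197),.02)]:
    print(n,np.round(onplane(c,uv,z)[0],3))
for n,uv,z in [('sleeve',(356,238),.026),('post top',(371,235),.084),('foot',(371,272),.012),('hubA',(284,258),.03),('hubB',(299,283),.03),('disc',(276,239),.02),('mount',(257,222),.018),('dish',(428,294),.008)]:
    print('side',n,np.round(onplane(s,uv,z)[0],3))
a=cv2.resize(c['color'][190:270,335:425],None,fx=6,fy=6,interpolation=2)
b=cv2.resize(s['color'][235:310,255:330],None,fx=4,fy=4,interpolation=2)
b=cv2.resize(s['color'][245:310,255:330],(240,480),interpolation=2) if 0 else cv2.resize(s['color'][240:315,255:285+45],(240,240),interpolation=2)
im=np.zeros((480,780,3),np.uint8); im[:,:540]=a; im[:240,540:]=b
cv2.imwrite('pics/hubs.png',im)
E
```

```text
post top [ 0.589 -0.343  0.084]
foot [ 0.587 -0.34   0.012]
hubA [ 0.449 -0.267  0.03 ]
hubB [ 0.453 -0.374  0.03 ]
disc [ 0.464 -0.155  0.02 ]
mount [ 0.451 -0.044  0.018]
dish [ 0.647 -0.449  0.008]
pink [0.394 0.046 0.02 ]
purple [ 0.398 -0.497  0.02 ]
side sleeve [ 0.61  -0.22   0.026]
side post top [ 0.588 -0.353  0.084]
side foot [ 0.592 -0.347  0.012]
side hubA [ 0.453 -0.277  0.03 ]
side hubB [ 0.453 -0.384  0.03 ]
side disc [ 0.465 -0.158  0.02 ]
side mount [ 0.449 -0.043  0.018]
side dish [ 0.651 -0.449  0.008]
```

View pics/hubs.png

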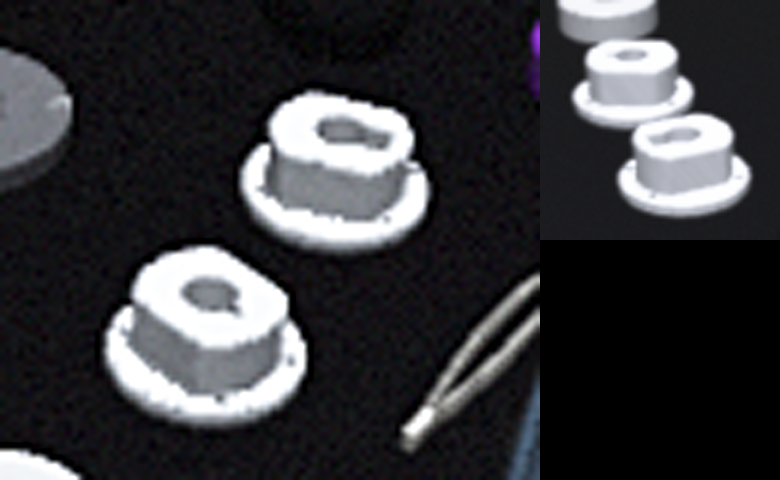

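hubB at scene (391,218) has the wide keyway running out from the bore, so it is the fitting one. hubA at (370,245) has only a thin slit and stays. I'll move above hubB and look from close by.

```bash
python3 -m pendant '[{"jaw":1,"linear":[2.97,-1.27,0],"twist":0},{"jaw":1,"linear":[2.97,-1.27,0],"twist":0},{"jaw":1,"linear":[2.97,-1.27,0],"twist":0},{"jaw":1,"linear":[2.97,-1.27,0],"twist":0},{"jaw":1,"linear":[2.97,-1.27,0],"twist":0},{"jaw":1,"linear":[2.97,-1.27,0],"twist":0},{"jaw":1,"linear":[2.97,-1.27,0],"twist":0},{"jaw":1,"linear":[2.97,-1.27,0],"twist":0},{"jaw":1,"linear":[2.97,-1.27,0],"twist":0},{"jaw":1,"linear":[2.97,-1.27,0],"twist":0},{"jaw":1,"linear":[2.97,-1.27,0],"twist":0},{"jaw":1,"linear":[2.97,-1.27,0],"twist":0}]'
python3 -m pendant '[{"jaw":1,"linear":[0,0,0],"twist":5.2},{"jaw":1,"linear":[0,0,0],"twist":5.2},{"jaw":1,"linear":[0,0,0],"twist":5.1},{"jaw":1,"linear":[0,0,0],"twist":0},{"jaw":1,"linear":[0,0,0],"twist":0}]'
python3 - <<'E'
from h import *
s=st(); print(s['q'].round(2) if hasattr(s['q'],'round') else s['q'])
c=cams.camera('wrist'); cv2.imwrite('pics/w1.png',c['color']); np.savez('w1.npz',**c)
E
```

```text
time: 1.15
position: [0.4704, -0.3591, 0.2393]
tool_rot: [0.991, 0.135, -0.0, -0.0]
ft_force: [0.2, -0.8, -0.7]
grip_width: 0.0871
grip_force: 0.0
time: 1.57
position: [0.4694, -0.3602, 0.2393]
tool_rot: [1.0, 0.001, -0.0, -0.0]
ft_force: [0.2, -0.0, 0.6]
grip_width: 0.0874
grip_force: 0.0
t 1.57 p [ 0.4694 -0.3602  0.2393] toolx [ 1.     0.002 -0.   ] tooly [ 0.002 -1.    -0.001] F [ 0.2 -0.   0.6] w 0.0874 gf 0.0
[-0.84  0.48  1.52  0.    1.14  0.73]
```

View pics/w1.png

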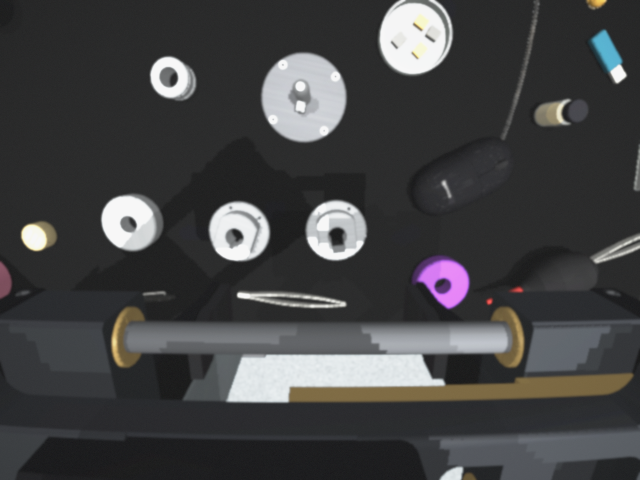

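The wrist view shows everything: spindle at (303,97) with the key towards the image bottom (-x), fitting hub at (336,231), other hub at (239,231), disc at (132,222), sleeve at (172,78), mount at (38,236) and dish at (415,37). I'll measure them from this frame.

```bash
cat >> h.py <<'E'
def pix(c,x,y,z,rad,zlo,zhi):
    P=cloud(c); m=(np.hypot(P[...,0]-x,P[...,1]-y)<rad)&(P[...,2]>zlo)&(P[...,2]<zhi)
    return m.astype(np.uint8)*255,P
def top(c,x,y,rad,z,tol=.005):
    """outline of the top face at height z near x,y -> circle centre, radius, minAreaRect (metres, world)"""
    m,P=pix(c,x,y,z,rad,z-tol,z+tol)
    m=cv2.morphologyEx(m,cv2.MORPH_OPEN,np.ones((3,3),np.uint8))
    cs=cv2.findContours(m,cv2.RETR_EXTERNAL,cv2.CHAIN_APPROX_NONE)[0]
    if not cs: return None
    k=max(cs,key=cv2.contourArea).reshape(-1,2)
    Q=onplane(c,k,z)[:,:2]; H=cv2.convexHull((Q*1000).astype(np.float32))
    A=np.c_[2*Q,np.ones(len(Q))]; a=np.linalg.lstsq(A,(Q**2).sum(1),rcond=None)[0]
    return np.round(a[:2],4),round(float(np.sqrt(a[2]+a[0]**2+a[1]**2)),4),[np.round(v,1) for v in cv2.minAreaRect(H)],len(k)
E
python3 - <<'E'
from h import *
c=dict(np.load('w1.npz'))
P=cloud(c); print('bench z',np.nanmedian(P[130:170,300:400,2]))
for n,uv,z,r in [('hubB',(336,228),.03,.045),('hubA',(239,228),.03,.045),('disc',(132,220),.02,.04),('sleeve',(170,77),.026,.03),('mount',(38,235),.018,.03),('foot',(303,97),.012,.05)]:
    w=onplane(c,uv,z)[0]; print(n,w.round(3),top(c,w[0],w[1],r,z))
    if 'hub' in n: print(' flange',top(c,w[0],w[1],r,.008,.004))
w=onplane(c,(303,97),.012)[0]
print('posttop',top(c,w[0],w[1],.05,.082,.004)); print('key',top(c,w[0],w[1],.05,.039,.004))
m,_=pix(c,w[0],w[1],0,.05,.033,.045);print(np.argwhere(m).mean(0),m.sum()/255)
a=cv2.resize(c['color'][45:150,250:355],(480,480),interpolation=2); b=cv2.resize(c['color'][195:270,300:375],(300,300),interpolation=2)
im=np.zeros((480,780,3),np.uint8); im[:,:480]=a; im[:300,480:]=b; cv2.imwrite('pics/c1.png',im)
E
```

```text
bench z -0.0005092963064493028
hubB [ 0.462 -0.38   0.03 ] (array([ 0.4542, -0.3805]), 0.0232, [array([ 454.2, -380.6]), array([49.9, 39.7]), np.float64(7.1)], 137)
 flange (array([ 0.4545, -0.3806]), 0.0289, [array([ 459.2, -379.7]), array([55.5, 65.3]), np.float64(8.9)], 236)
hubA [ 0.462 -0.279  0.03 ] (array([ 0.4528, -0.2741]), 0.0233, [array([ 452.8, -273.9]), array([40.3, 50.5]), np.float64(69.7)], 137)
 flange (array([ 0.4532, -0.274 ]), 0.0291, [array([ 457.4, -277.1]), array([64.7, 54.9]), np.float64(60.7)], 222)
disc [ 0.468 -0.162  0.02 ] (array([ 0.4645, -0.1581]), 0.0297, [array([ 464.5, -158.4]), array([59.4, 60.3]), np.float64(25.9)], 157)
sleeve [ 0.608 -0.22   0.026] (array([ 0.608 , -0.2192]), 0.0177, [array([ 607.8, -219.3]), array([36. , 35.1]), np.float64(85.7)], 111)
mount [ 0.451 -0.048  0.018] (array([ 0.4491, -0.0446]), 0.0151, [array([448.9, -44.6]), array([30. , 30.8]), np.float64(76.8)], 77)
foot [ 0.591 -0.346  0.012] (array([ 0.5899, -0.3465]), 0.0412, [array([ 589.5, -346.3]), array([82.5, 81.7]), np.float64(90.0)], 251)
posttop (array([ 0.5896, -0.3462]), 0.0048, [array([ 589.5, -346.2]), array([9.6, 9.1]), np.float64(89.8)], 40)
key (array([ 0.5796, -0.3439]), 0.0041, [array([ 579.6, -344.1]), array([7.4, 8.8]), np.float64(89.4)], 37)
[104.97115385 300.75961538] 104.0
```

View pics/c1.png

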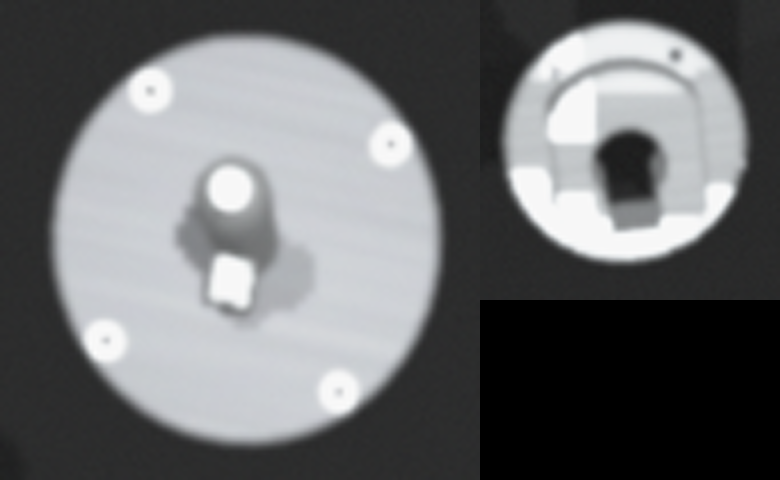

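Spindle axis is (0.590,-0.346) with yaw about -12°. The fitting hub is at (0.4545,-0.3806) with yaw about +7°, its keyway clearly wide in the enlarged crop. Picking it up.

```bash
python3 -m pendant '[{"jaw":0.8,"linear":[-1.5,2.04,0],"twist":0},{"jaw":0.8,"linear":[0,0,0],"twist":-7},{"jaw":0.8,"linear":[0,0,3.5],"twist":0},{"jaw":0.8,"linear":[0,0,3.5],"twist":0},{"jaw":0.8,"linear":[0,0,3.5],"twist":0},{"jaw":0.8,"linear":[0,0,3.5],"twist":0},{"jaw":0.8,"linear":[0,0,3.5],"twist":0},{"jaw":0.8,"linear":[0,0,2],"twist":0},{"jaw":0.8,"linear":[0,0,0.8],"twist":0},{"jaw":0.8,"linear":[0,0,0],"twist":0},{"jaw":0.8,"linear":[0,0,0],"twist":0}]'; python3 -c "
from h import *
st()"
```

```text
time: 2.53
position: [0.4548, -0.3815, 0.037]
tool_rot: [0.998, 0.061, 0.0, 0.0]
ft_force: [0.5, 0.6, -0.3]
grip_width: 0.0693
grip_force: 0.0
t 2.53 p [ 0.4548 -0.3815  0.037 ] toolx [0.993 0.121 0.   ] tooly [ 0.121 -0.993  0.001] F [ 0.5  0.6 -0.3] w 0.0693 gf 0.0
```

```bash
python3 -m pendant '[{"jaw":0.8,"linear":[0,0,0.8],"twist":0},{"jaw":0.8,"linear":[0,0,0],"twist":0},{"jaw":0.2,"linear":[0,0,0],"twist":0},{"jaw":0.2,"linear":[0,0,0],"twist":0},{"jaw":0.2,"linear":[0,0,0],"twist":0},{"jaw":0.2,"linear":[0,0,0],"twist":0},{"jaw":0.2,"linear":[0,0,0],"twist":0},{"jaw":0.2,"linear":[0,0,0],"twist":0},{"jaw":0.2,"linear":[0,0,0],"twist":0}]' 30; python3 -c "
from h import *
st()"
```

```text
time: 3.28
position: [0.4545, -0.3808, 0.0288]
tool_rot: [0.998, 0.061, 0.0, -0.0]
ft_force: [0.2, -0.2, 2.1]
grip_width: 0.0399
grip_force: 30.0
t 3.28 p [ 0.4545 -0.3808  0.0288] toolx [0.993 0.121 0.   ] tooly [ 0.121 -0.993 -0.   ] F [ 0.2 -0.2  2.1] w 0.0399 gf 30.0
```

```bash
python3 -m pendant '[{"jaw":0.2,"linear":[0,0,-2],"twist":0},{"jaw":0.2,"linear":[0,0,-3.5],"twist":0},{"jaw":0.2,"linear":[0,0,-3.5],"twist":0},{"jaw":0.2,"linear":[0,0,-3],"twist":6.3},{"jaw":0.2,"linear":[0,0,0],"twist":6.3},{"jaw":0.2,"linear":[0,0,0],"twist":6.3},{"jaw":0.2,"linear":[3.13,-1.55,0],"twist":0},{"jaw":0.2,"linear":[3.13,-1.55,0],"twist":0},{"jaw":0.2,"linear":[3.13,-1.54,0],"twist":0},{"jaw":0.2,"linear":[3.13,-1.54,0],"twist":0},{"jaw":0.2,"linear":[0,0,0],"twist":0},{"jaw":0.2,"linear":[0,0,0],"twist":0}]'; python3 -c "
from h import *
st()
for n in ['wrist','side']:
    c=cams.camera(n); np.savez(n+'2.npz',**c); cv2.imwrite('pics/'+n+'2.png',c['color'])
s=cv2.resize(c['color'][190:310,290:450],(640,480),interpolation=2); cv2.imwrite('pics/s2.png',s)"
```

```text
time: 4.28
position: [0.5908, -0.3449, 0.1472]
tool_rot: [0.995, -0.102, -0.001, -0.0]
ft_force: [-0.2, -0.2, -3.0]
grip_width: 0.0398
grip_force: 30.0
t 4.28 p [ 0.5908 -0.3449  0.1472] toolx [ 0.979 -0.204 -0.001] tooly [-0.204 -0.979 -0.   ] F [-0.2 -0.2 -3. ] w 0.0398 gf 30.0
```

View pics/wrist2.png

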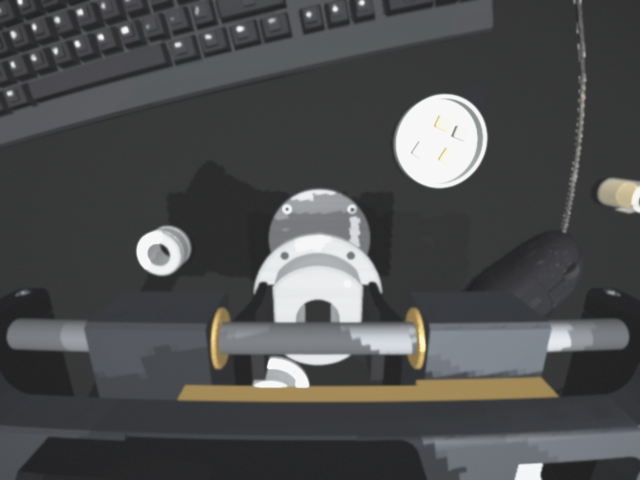

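The wrist view shows the hub held level at (318,300), keyway towards the robot, with the foot (320,235) behind it. I'll check settled pose, then lower it onto the post.

```bash
python3 -c "
from h import *
s=st(); p=np.array(s['position']); M=R.from_quat(s['tool_rot']).as_matrix()
print('tool shift cm',M.T@(np.array([.5897,-.3464,p[2]])-p)*100)
c=dict(np.load('wrist2.npz')); f=onplane(c,(320,235),.012)[0]
print('foot',top(c,.59,-.346,.05,.012,.004),'flange',top(c,p[0],p[1],.05,p[2]-.0208,.004),'boss',top(c,p[0],p[1],.04,p[2]+.0012,.004))"
```

```text
t 4.38 p [ 0.5884 -0.3455  0.1472] toolx [ 0.978 -0.206 -0.003] tooly [-0.206 -0.978 -0.001] F [-0.9  0.2 -3.9] w 0.0397 gf 30.0
tool shift cm [ 0.14105256  0.05852957 -0.00054107]
foot (array([ 0.599 , -0.3485]), 0.0333, [array([ 605.6, -350.3]), array([82.6, 51.8]), np.float64(76.4)], 274) flange (array([ 0.5953, -0.3463]), 0.0262, [array([ 609.8, -349.3]), array([63.2, 26.6]), np.float64(78.3)], 313) boss (array([ 0.5987, -0.347 ]), 0.0195, [array([ 602.1, -347.7]), array([58.2, 26.8]), np.float64(78.3)], 366)
```

```bash
python3 -m pendant '[{"jaw":0.2,"linear":[0.06,0.12,0],"twist":0},{"jaw":0.2,"linear":[0,0,1.5],"twist":0},{"jaw":0.2,"linear":[0,0,1.3],"twist":0},{"jaw":0.2,"linear":[0,0,0],"twist":0},{"jaw":0.2,"linear":[0,0,0],"twist":0},{"jaw":0.2,"linear":[0,0,0],"twist":0},{"jaw":0.2,"linear":[0,0,0],"twist":0}]'; python3 -c "
from h import *
st();c=cams.camera('side'); np.savez('side3.npz',**c); cv2.imwrite('pics/s3.png',cv2.resize(c['color'][190:310,290:450],(640,480),interpolation=2))"
```

```text
time: 4.97
position: [0.5903, -0.3481, 0.1212]
tool_rot: [0.995, -0.104, 0.0, 0.0]
ft_force: [0.2, 0.0, -2.8]
grip_width: 0.0398
grip_force: 30.0
t 4.97 p [ 0.5903 -0.3481  0.1212] toolx [ 0.978 -0.207  0.001] tooly [-0.207 -0.978  0.001] F [ 0.2  0.  -2.8] w 0.0398 gf 30.0
```

View pics/s3.png

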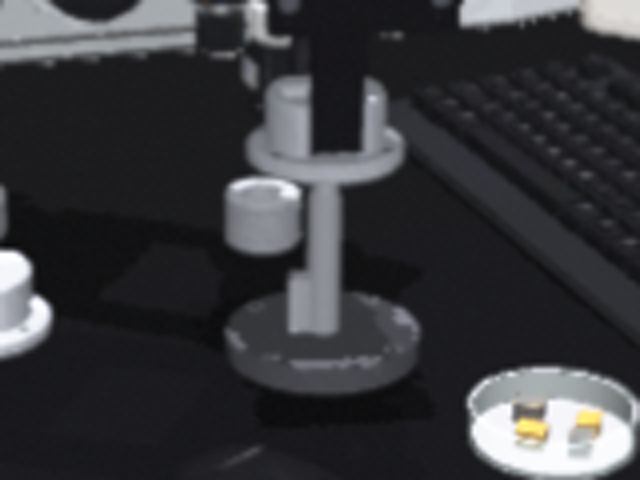

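The side crop shows the hub centred over the post (324,185), with the key on the left at (300,300). Lowering in steps while watching the force.

```bash
python3 -m pendant '[{"jaw":0.2,"linear":[0,-0.1,0.5],"twist":0},{"jaw":0.2,"linear":[0,0,0.5],"twist":0},{"jaw":0.2,"linear":[0,0,0.5],"twist":0},{"jaw":0.2,"linear":[0,0,0.5],"twist":0},{"jaw":0.2,"linear":[0,0,0],"twist":0},{"jaw":0.2,"linear":[0,0,0],"twist":0}]'; python3 -m pendant '[{"jaw":0.2,"linear":[0,0,0.8],"twist":0},{"jaw":0.2,"linear":[0,0,0.8],"twist":0},{"jaw":0.2,"linear":[0,0,0.8],"twist":0},{"jaw":0.2,"linear":[0,0,0.5],"twist":0},{"jaw":0.2,"linear":[0,0,0],"twist":0},{"jaw":0.2,"linear":[0,0,0],"twist":0}]'; python3 -c "
from h import *
st()"
```

```text
time: 5.52
position: [0.59, -0.3463, 0.0997]
tool_rot: [0.995, -0.104, -0.001, -0.0]
ft_force: [-0.0, -0.2, -4.4]
grip_width: 0.0397
grip_force: 30.0
time: 6.02
position: [0.59, -0.3464, 0.0707]
tool_rot: [0.995, -0.104, -0.001, -0.0]
ft_force: [-0.7, -0.2, -3.5]
grip_width: 0.0397
grip_force: 30.0
t 6.02 p [ 0.59   -0.3464  0.0707] toolx [ 0.978 -0.207 -0.001] tooly [-0.207 -0.978 -0.001] F [-0.7 -0.2 -3.5] w 0.0397 gf 30.0
```

```bash
python3 -m pendant '[{"jaw":0.2,"linear":[0,0,0.4],"twist":0},{"jaw":0.2,"linear":[0,0,0.4],"twist":0},{"jaw":0.2,"linear":[0,0,0.2],"twist":0},{"jaw":0.2,"linear":[0,0,0],"twist":0}]'; python3 -m pendant '[{"jaw":0.2,"linear":[0,0,0.5],"twist":0},{"jaw":0.2,"linear":[0,0,0.5],"twist":0},{"jaw":0.2,"linear":[0,0,0.5],"twist":0},{"jaw":0.2,"linear":[0,0,0.3],"twist":0},{"jaw":0.2,"linear":[0,0,0],"twist":0},{"jaw":0.2,"linear":[0,0,0],"twist":0}]'
```

```text
time: 6.35
position: [0.5899, -0.3464, 0.0609]
tool_rot: [0.995, -0.104, -0.0, -0.0]
ft_force: [-0.9, -0.3, -2.7]
grip_width: 0.0394
grip_force: 30.0
time: 6.85
position: [0.5901, -0.3465, 0.043]
tool_rot: [0.995, -0.104, -0.0, -0.0]
ft_force: [-0.0, 0.6, -2.9]
grip_width: 0.0396
grip_force: 30.0
```

```bash
python3 -m pendant '[{"jaw":0.2,"linear":[0,0,0.1],"twist":0},{"jaw":0.2,"linear":[0,0,0.08],"twist":0},{"jaw":0.2,"linear":[0,0,0],"twist":0},{"jaw":0.2,"linear":[0,0,0],"twist":0}]' ; python3 -m pendant '[{"jaw":0.2,"linear":[0,0,0.05],"twist":0},{"jaw":0.2,"linear":[0,0,0],"twist":0}]'
```

```text
time: 7.18
position: [0.5904, -0.3467, 0.0419]
tool_rot: [0.995, -0.104, 0.0, 0.0]
ft_force: [-0.5, 0.2, -3.6]
grip_width: 0.0396
grip_force: 30.0
time: 7.35
position: [0.5903, -0.3466, 0.0413]
tool_rot: [0.995, -0.104, 0.0, 0.0]
ft_force: [-0.1, 0.2, -2.0]
grip_width: 0.0397
grip_force: 30.0
```

```bash
python3 -m pendant '[{"jaw":0.2,"linear":[0,0,0.06],"twist":0},{"jaw":0.2,"linear":[0,0,0],"twist":0},{"jaw":0.75,"linear":[0,0,0],"twist":0},{"jaw":0.75,"linear":[0,0,0],"twist":0},{"jaw":0.75,"linear":[0,0,0],"twist":0},{"jaw":0.75,"linear":[0,0,0],"twist":0},{"jaw":0.75,"linear":[0,0,0],"twist":0}]'; python3 -m pendant '[{"jaw":0.75,"linear":[0,0,-1],"twist":0},{"jaw":0.75,"linear":[0,0,-3],"twist":0},{"jaw":0.75,"linear":[-1,0,-3.5],"twist":0},{"jaw":0.75,"linear":[-3.5,0,-2],"twist":0},{"jaw":0.75,"linear":[-3.5,-1,-2],"twist":0},{"jaw":0.75,"linear":[-3,-2,-2],"twist":0},{"jaw":0.75,"linear":[0,-3,0],"twist":0},{"jaw":0.75,"linear":[0,-3,0],"twist":0},{"jaw":0.75,"linear":[0,-3,0],"twist":0},{"jaw":0.75,"linear":[0,0,0],"twist":0},{"jaw":0.75,"linear":[0,0,0],"twist":0}]'; python3 -c "
from h import *
st();
for n in ['wrist','side']:
    c=cams.camera(n); np.savez(n+'4.npz',**c); cv2.imwrite('pics/'+n+'4.png',c['color'])
a=np.load('wrist4.npz')['color']; b=cv2.resize(c['color'][200:300,320:420],(300,300),interpolation=2)
a=cv2.resize(a,(480,360)); im=np.zeros((360,780,3),np.uint8); im[:,:480]=a; im[:300,480:]=b; cv2.imwrite('pics/m4.png',im)"
```

```text
time: 7.93
position: [0.5905, -0.3468, 0.041]
tool_rot: [0.995, -0.104, 0.0, 0.0]
ft_force: [-0.1, -0.3, 0.7]
grip_width: 0.0622
grip_force: 0.0
time: 8.85
position: [0.5078, -0.2051, 0.1766]
tool_rot: [0.995, -0.103, 0.0, 0.0]
ft_force: [-0.6, -0.1, 0.6]
grip_width: 0.0654
grip_force: 0.0
t 8.85 p [ 0.5078 -0.2051  0.1766] toolx [ 0.979 -0.204  0.001] tooly [-0.204 -0.979  0.001] F [-0.6 -0.1  0.6] w 0.0654 gf 0.0
```

View pics/m4.png

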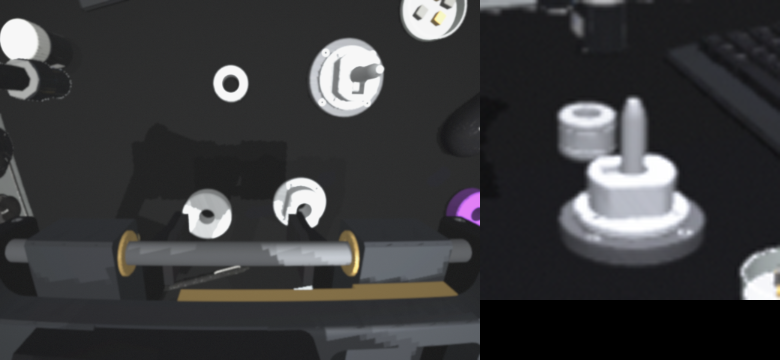

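The hub sits flange down on the foot with the post through it (side crop (632,190)). The disc is at wrist (207,215) in the combined picture. I'll measure it again and check the hub height.

```bash
cat >> h.py <<'E'
def shift(x,y):
    s=st(); p=np.array(s['position']); M=R.from_quat(s['tool_rot']).as_matrix()
    print('shift cm',(M.T@(np.array([x,y,p[2]])-p)*100).round(2))
E
python3 -c "
from h import *
c=dict(np.load('wrist4.npz'))
print('disc',top(c,.4645,-.158,.04,.02)); print('hubtop',top(c,.59,-.3465,.035,.042,.003)); print('sleeve',top(c,.608,-.2192,.03,.026)); print('post',top(c,.59,-.3465,.03,.082,.004))
m,P=pix(c,.59,-.3465,0,.028,.03,.06); print('hub top z',np.nanmedian(P[m>0][:,2]))
shift(.4645,-.1581)"
```

```text
disc (array([ 0.465 , -0.1587]), 0.0287, [array([ 465.2, -158.9]), array([60. , 56.2]), np.float64(3.7)], 187)
hubtop (array([ 0.5896, -0.346 ]), 0.02, [array([ 589.4, -345.8]), array([40.1, 49.5]), np.float64(78.5)], 298)
sleeve (array([ 0.6085, -0.2181]), 0.0175, [array([ 608.2, -218.1]), array([35. , 35.6]), np.float64(78.2)], 142)
post (array([ 0.5903, -0.3448]), 0.0047, [array([ 590.1, -344.8]), array([10.1,  8.6]), np.float64(80.0)], 43)
hub top z 0.041208116851298826
t 8.95 p [ 0.508  -0.2072  0.1763] toolx [ 0.978 -0.207  0.002] tooly [-0.207 -0.978  0.001] F [0.1 0.4 0.1] w 0.065 gf 0.0
shift cm [-5.27 -3.9  -0.01]
```

```bash
python3 -m pendant '[{"jaw":1,"linear":[-2.62,-1.94,0],"twist":0},{"jaw":1,"linear":[-2.62,-1.94,0],"twist":0},{"jaw":1,"linear":[0,0,3],"twist":0},{"jaw":1,"linear":[0,0,3.5],"twist":0},{"jaw":1,"linear":[0,0,3],"twist":0},{"jaw":1,"linear":[0,0,2],"twist":0},{"jaw":1,"linear":[0,0,2],"twist":0},{"jaw":1,"linear":[0,0,0.8],"twist":0},{"jaw":1,"linear":[0,0,0],"twist":0},{"jaw":1,"linear":[0,0,0],"twist":0}]';python3 -m pendant '[{"jaw":1,"linear":[0,0,1.1],"twist":0},{"jaw":1,"linear":[0,0,0],"twist":0},{"jaw":0.5,"linear":[0,0,0],"twist":0},{"jaw":0.5,"linear":[0,0,0],"twist":0},{"jaw":0.5,"linear":[0,0,0],"twist":0},{"jaw":0.5,"linear":[0,0,0],"twist":0},{"jaw":0.5,"linear":[0,0,0],"twist":0},{"jaw":0.5,"linear":[0,0,0],"twist":0}]' 45
```

```text
time: 9.78
position: [0.4645, -0.1585, 0.0326]
tool_rot: [0.995, -0.105, 0.0, 0.0]
ft_force: [-0.8, 0.1, 0.3]
grip_width: 0.0868
grip_force: 0.0
time: 10.45
position: [0.4644, -0.1575, 0.022]
tool_rot: [0.995, -0.104, 0.0, -0.0]
ft_force: [-0.7, 1.5, 3.0]
grip_width: 0.0585
grip_force: 45.0
```

```bash
python3 -m pendant '[{"jaw":0.5,"linear":[0,0,-1.5],"twist":0},{"jaw":0.5,"linear":[0,0,-3.5],"twist":0},{"jaw":0.5,"linear":[0,0,-3.5],"twist":0},{"jaw":0.5,"linear":[0,0,-3.5],"twist":0},{"jaw":0.5,"linear":[2.7,2.64,0],"twist":0},{"jaw":0.5,"linear":[2.7,2.64,0],"twist":0},{"jaw":0.5,"linear":[2.7,2.64,0],"twist":0},{"jaw":0.5,"linear":[2.7,2.64,0],"twist":0},{"jaw":0.5,"linear":[2.7,2.64,0],"twist":0},{"jaw":0.5,"linear":[2.7,2.64,0],"twist":0},{"jaw":0.5,"linear":[0,0,0],"twist":0},{"jaw":0.5,"linear":[0,0,0],"twist":0}]';python3 -m pendant '[{"jaw":0.5,"linear":[0,0,0.5],"twist":0},{"jaw":0.5,"linear":[0,0,0],"twist":0},{"jaw":0.5,"linear":[0,0,0],"twist":0}]';python3 -c "
from h import *
shift(.590,-.3462)
for n in ['wrist','side']:
    c=cams.camera(n); np.savez(n+'5.npz',**c)
a=cv2.resize(np.load('wrist5.npz')['color'],(480,360)); b=cv2.resize(c['color'][180:300,320:420],(300,360),interpolation=2)
im=np.zeros((360,780,3),np.uint8); im[:,:480]=a; im[:,480:]=b; cv2.imwrite('pics/m5.png',im)
c=dict(np.load('wrist5.npz')); s=robot.get_obs(); p=s['position']
print(top(c,p[0],p[1],.05,p[2]-.002,.004))
"
```

```text
time: 11.45
position: [0.5901, -0.348, 0.1404]
tool_rot: [0.994, -0.105, -0.0, -0.0]
ft_force: [-0.7, -0.1, -2.6]
grip_width: 0.0586
grip_force: 45.0
time: 11.7
position: [0.5886, -0.3442, 0.1355]
tool_rot: [0.995, -0.104, -0.002, -0.001]
ft_force: [-0.1, 0.5, -2.6]
grip_width: 0.0585
grip_force: 45.0
t 11.7 p [ 0.5886 -0.3442  0.1355] toolx [ 0.979 -0.206 -0.003] tooly [-0.206 -0.979 -0.002] F [-0.1  0.5 -2.6] w 0.0585 gf 45.0
shift cm [ 0.18  0.17 -0.  ]
(array([ 0.5961, -0.3465]), 0.0256, [array([ 601.8, -347.7]), array([76.7, 33.2]), np.float64(78.2)], 467)
```

View pics/m5.png

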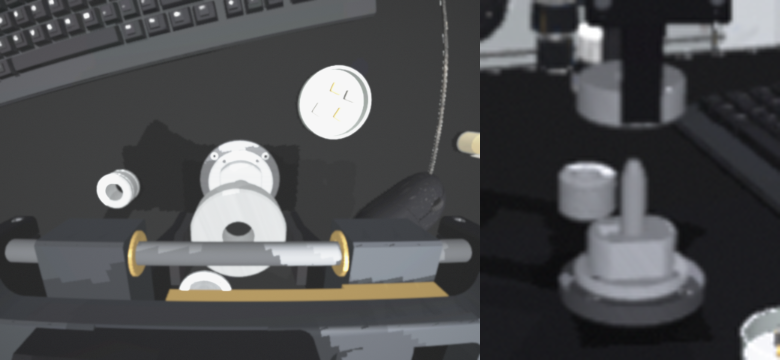

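The disc is level in the grip above the post, and the side crop shows post (632,170) beneath disc (632,92). Checking where the disc sits in the tool, then lowering.

```bash
python3 -m pendant '[{"jaw":0.5,"linear":[0,0,0],"twist":0},{"jaw":0.5,"linear":[0,0,0],"twist":0}]' >/dev/null;python3 -c "
from h import *
shift(.590,-.3462)
c=cams.camera('wrist'); s=robot.get_obs(); p=np.array(s['position']); M=R.from_quat(s['tool_rot']).as_matrix()
m,P=pix(c,p[0],p[1],0,.05,p[2]-.006,p[2]+.003); Q=(P[m>0]-p)@M
print('disc top in tool mm: x max',np.percentile(Q[:,0],99.7)*1000,'y',np.percentile(Q[Q[:,0]>.005][:,1],[.3,99.7])*1000,'z med',np.median(Q[:,2])*1000)
m,P=pix(c,.59,-.3465,0,.05,.006,.016); T=(P[m>0]-p)@M
print('foot far x',np.percentile(T[:,0],99.7)*1000-42,'y',np.percentile(T[:,1],[.3,99.7]).mean()*1000)
"
```

```text
t 11.97 p [ 0.5901 -0.3458  0.137 ] toolx [ 0.978 -0.206  0.   ] tooly [-0.206 -0.978  0.   ] F [ 0.6 -0.5 -3.1] w 0.0584 gf 45.0
shift cm [0.   0.04 0.  ]
disc top in tool mm: x max 29.18197938034651 y [-37.08577635  37.78888416] z med 2.613625261182369
foot far x -0.2532683624681553 y 0.37566144712215116
```

```bash
python3 -m pendant '[{"jaw":0.5,"linear":[0.05,0.04,1],"twist":0},{"jaw":0.5,"linear":[0,0,1],"twist":0},{"jaw":0.5,"linear":[0,0,0.6],"twist":0},{"jaw":0.5,"linear":[0,0,0.6],"twist":0},{"jaw":0.5,"linear":[0,0,0.6],"twist":0},{"jaw":0.5,"linear":[0,0,0],"twist":0}]';python3 -m pendant '[{"jaw":0.5,"linear":[0,0,0.8],"twist":0},{"jaw":0.5,"linear":[0,0,0.8],"twist":0},{"jaw":0.5,"linear":[0,0,0.8],"twist":0},{"jaw":0.5,"linear":[0,0,0.6],"twist":0},{"jaw":0.5,"linear":[0,0,0],"twist":0},{"jaw":0.5,"linear":[0,0,0],"twist":0}]'
```

```text
time: 12.52
position: [0.5894, -0.346, 0.0965]
tool_rot: [0.995, -0.104, -0.001, -0.001]
ft_force: [0.1, 0.1, -2.6]
grip_width: 0.0583
grip_force: 45.0
time: 13.02
position: [0.5901, -0.3464, 0.0679]
tool_rot: [0.995, -0.104, -0.001, -0.0]
ft_force: [-0.2, -0.0, -3.2]
grip_width: 0.0587
grip_force: 45.0
```

```bash
python3 -m pendant '[{"jaw":0.5,"linear":[0,0,0.2],"twist":0},{"jaw":0.5,"linear":[0,0,0.1],"twist":0},{"jaw":0.5,"linear":[0,0,0],"twist":0},{"jaw":0.5,"linear":[0,0,0],"twist":0}]';python3 -m pendant '[{"jaw":0.5,"linear":[0,0,0.06],"twist":0},{"jaw":0.5,"linear":[0,0,0],"twist":0},{"jaw":0.5,"linear":[0,0,0],"twist":0}]'
```

```text
time: 13.35
position: [0.5905, -0.3467, 0.0659]
tool_rot: [0.995, -0.104, 0.0, 0.0]
ft_force: [0.5, 0.3, -2.4]
grip_width: 0.0586
grip_force: 45.0
time: 13.6
position: [0.5904, -0.3467, 0.0652]
tool_rot: [0.995, -0.104, 0.0, 0.0]
ft_force: [-0.1, 0.2, -2.0]
grip_width: 0.0587
grip_force: 45.0
```

```bash
python3 -m pendant '[{"jaw":0.5,"linear":[0,0,0.06],"twist":0},{"jaw":0.5,"linear":[0,0,0],"twist":0},{"jaw":0.5,"linear":[0,0,0],"twist":0}]';python3 -m pendant '[{"jaw":0.5,"linear":[0,0,0.05],"twist":0},{"jaw":0.5,"linear":[0,0,0],"twist":0},{"jaw":0.5,"linear":[0,0,0],"twist":0}]'
```

```text
time: 13.85
position: [0.5904, -0.3466, 0.0644]
tool_rot: [0.995, -0.104, -0.0, -0.0]
ft_force: [-0.5, 0.1, -2.8]
grip_width: 0.0586
grip_force: 45.0
time: 14.1
position: [0.5905, -0.3467, 0.0641]
tool_rot: [0.995, -0.104, 0.0, 0.0]
ft_force: [1.3, -0.3, -2.3]
grip_width: 0.0586
grip_force: 45.0
```

```bash
python3 -m pendant '[{"jaw":0.5,"linear":[0,0,0.05],"twist":0},{"jaw":0.5,"linear":[0,0,0],"twist":0},{"jaw":1,"linear":[0,0,0],"twist":0},{"jaw":1,"linear":[0,0,0],"twist":0},{"jaw":1,"linear":[0,0,0],"twist":0},{"jaw":1,"linear":[0,0,0],"twist":0},{"jaw":1,"linear":[0,0,0],"twist":0}]';python3 -m pendant '[{"jaw":1,"linear":[0,0,-1],"twist":0},{"jaw":1,"linear":[0,0,-3],"twist":0},{"jaw":1,"linear":[0,0,-3.5],"twist":0},{"jaw":1,"linear":[0,0,-3.5],"twist":0},{"jaw":1,"linear":[-0.2,-3.2,0],"twist":0},{"jaw":1,"linear":[-0.2,-3.2,0],"twist":0},{"jaw":1,"linear":[-0.2,-3.2,0],"twist":0},{"jaw":1,"linear":[-0.3,-3.3,0],"twist":0},{"jaw":1,"linear":[0,0,0],"twist":0},{"jaw":1,"linear":[0,0,0],"twist":0},{"jaw":1,"linear":[0,0,0],"twist":0}]';python3 -c "
from h import *
for n in ['wrist','side']:
    c=cams.camera(n); np.savez(n+'6.npz',**c)
a=cv2.resize(np.load('wrist6.npz')['color'],(480,360)); b=cv2.resize(c['color'][180:300,320:420],(300,360),interpolation=2)
im=np.zeros((360,780,3),np.uint8); im[:,:480]=a; im[:,480:]=b; cv2.imwrite('pics/m6.png',im)
c=dict(np.load('wrist6.npz'))
print('sleeve',top(c,.608,-.2187,.03,.026)); print('disc',top(c,.59,-.3465,.04,.062)); print('post',top(c,.59,-.3465,.03,.081,.004))
m,P=pix(c,.59,-.3465,0,.04,.05,.068); print('disc top z',np.nanpercentile(P[m>0][:,2],[5,50,95]))
shift(.6085,-.2185)
"
```

```text
time: 14.68
position: [0.5905, -0.3468, 0.0635]
tool_rot: [0.995, -0.104, 0.0, 0.0]
ft_force: [0.2, -0.7, -0.5]
grip_width: 0.0829
grip_force: 0.0
time: 15.6
position: [0.6087, -0.2189, 0.1742]
tool_rot: [0.995, -0.104, 0.001, 0.001]
ft_force: [0.1, -0.6, -0.3]
grip_width: 0.0869
grip_force: 0.0
sleeve (array([ 0.6094, -0.2184]), 0.0176, [array([ 609.5, -218.5]), array([34.4, 35.3]), np.float64(78.1)], 116)
disc (array([ 0.591 , -0.3457]), 0.0297, [array([ 591., -346.]), array([59.4, 59.3]), np.float64(83.9)], 218)
post (array([ 0.5915, -0.3447]), 0.0054, [array([ 591.6, -344.7]), array([11. , 10.6]), np.float64(86.4)], 48)
disc top z [0.0554276  0.06127646 0.06258822]
t 15.7 p [ 0.6085 -0.22    0.1738] toolx [ 0.978 -0.208  0.001] tooly [-0.208 -0.978  0.001] F [-0.   0.6  0. ] w 0.0872 gf 0.0
shift cm [-0.03 -0.14 -0.  ]
```

View pics/m6.png

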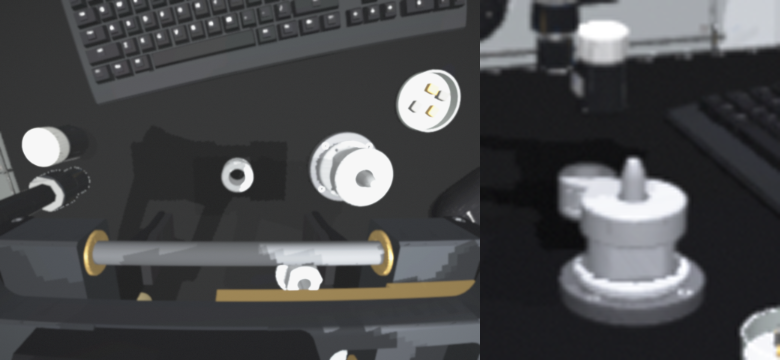

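The disc is flat on the hub (top at 0.062, side crop (633,205)). The sleeve is directly below at wrist (237,175). Tall things stand at left (45,146) and (45,190), so I'm checking clearance for the gripper body.

```bash
python3 -c "
from h import *
p=np.array([.609,-.2185,0]); a=np.radians(-12); x=np.array([np.cos(a),np.sin(a)]); y=np.array([x[1],-x[0]])
for n in ['wrist6','wrist5','scene0','side6']:
    c=dict(np.load(n+'.npz')); P=cloud(c).reshape(-1,3); P=P[np.isfinite(P[:,0])]
    d=P[:,:2]-p[:2]; X=d@x; Y=d@y
    for lo,hi in [(.05,.09),(.09,.17),(.17,.3)]:
        m=(P[:,2]>lo)&(P[:,2]<hi)&(abs(X)<.07)&(abs(Y)<.16)&(Y<.08)
        if m.sum()>5: print(n,lo,hi,m.sum(),'X',X[m].min().round(3),X[m].max().round(3),'Y',np.percentile(Y[m],[0,5,50,95,100]).round(3))
"
```

```text
wrist6 0.05 0.09 44 X -0.005 0.005 Y [-0.16  -0.16  -0.16  -0.159 -0.159]
wrist6 0.09 0.17 880 X -0.01 0.011 Y [-0.16  -0.05   0.001  0.051  0.054]
wrist6 0.17 0.3 102923 X -0.033 0.038 Y [-0.086 -0.063  0.002  0.066  0.08 ]
wrist5 0.17 0.3 16282 X 0.008 0.044 Y [0.041 0.048 0.069 0.079 0.08 ]
scene0 0.17 0.3 600 X -0.053 0.041 Y [-0.16  -0.159 -0.147 -0.133 -0.129]
side6 0.05 0.09 13 X -0.007 0.009 Y [-0.16  -0.16  -0.159 -0.158 -0.158]
side6 0.09 0.17 128 X -0.012 0.01 Y [-0.159 -0.048  0.052  0.055  0.056]
side6 0.17 0.3 1544 X -0.051 0.034 Y [-0.16  -0.13   0.016  0.069  0.08 ]
```

```bash
python3 -c "
from h import *
c=dict(np.load('scene0.npz')); P=cloud(c); P=P[:, :410].reshape(-1,3); P=P[np.isfinite(P[:,0])]
u=np.array([.609,-.2185]); L=np.hypot(*u); u/=L
s=P[:,:2]@u; d=u[0]*P[:,1]-u[1]*P[:,0]
for lo,hi in [(.08,.16),(.16,.25),(.25,.35),(.35,.5)]:
    m=(P[:,2]>lo)&(P[:,2]<hi)&(s<.75)&(s>.1); 
    if m.any():
        i=np.argsort(d[m])[:40]; print(lo,hi,np.median(d[m][i]).round(3),np.median(P[m][i],0).round(3))
q=robot.get_obs()['q']; print(np.round(q,2))
"; cat > /dev/null
```

```text
0.08 0.16 0.18 [ 0.641 -0.039  0.153]
0.16 0.25 0.126 [ 0.6   -0.082  0.229]
0.25 0.35 0.255 [0.372 0.138 0.32 ]
0.35 0.5 0.235 [0.351 0.123 0.373]
[-0.52  0.63  1.44 -0.    1.07  1.26]
```

```bash
python3 -m pendant '[{"jaw":0.75,"linear":[0.03,-0.1,2],"twist":0},{"jaw":0.75,"linear":[0,0,3],"twist":0},{"jaw":0.75,"linear":[0,0,3],"twist":0},{"jaw":0.75,"linear":[0,0,3],"twist":0},{"jaw":0.75,"linear":[0,0,2],"twist":0},{"jaw":0.75,"linear":[0,0,1],"twist":0},{"jaw":0.75,"linear":[0,0,0],"twist":0},{"jaw":0.75,"linear":[0,0,0],"twist":0}]';python3 -m pendant '[{"jaw":0.75,"linear":[0,0,1.1],"twist":0},{"jaw":0.75,"linear":[0,0,0],"twist":0},{"jaw":0.2,"linear":[0,0,0],"twist":0},{"jaw":0.2,"linear":[0,0,0],"twist":0},{"jaw":0.2,"linear":[0,0,0],"twist":0},{"jaw":0.2,"linear":[0,0,0],"twist":0},{"jaw":0.2,"linear":[0,0,0],"twist":0},{"jaw":0.2,"linear":[0,0,0],"twist":0},{"jaw":0.2,"linear":[0,0,0],"twist":0}]' 30
```

```text
time: 16.37
position: [0.609, -0.2187, 0.0335]
tool_rot: [0.995, -0.105, 0.0, 0.0]
ft_force: [0.7, -1.2, -0.5]
grip_width: 0.0654
grip_force: 0.0
time: 17.12
position: [0.6089, -0.2177, 0.0228]
tool_rot: [0.995, -0.104, 0.0, 0.0]
ft_force: [-0.2, 0.1, 1.9]
grip_width: 0.0349
grip_force: 30.0
```

```bash
python3 -m pendant '[{"jaw":0.2,"linear":[0,0,-1.5],"twist":0},{"jaw":0.2,"linear":[0,0,-3.5],"twist":0},{"jaw":0.2,"linear":[0,0,-3.5],"twist":0},{"jaw":0.2,"linear":[0,0,-3],"twist":0},{"jaw":0.2,"linear":[0.2,3.2,0],"twist":0},{"jaw":0.2,"linear":[0.2,3.2,0],"twist":0},{"jaw":0.2,"linear":[0.2,3.2,0],"twist":0},{"jaw":0.2,"linear":[0.2,3.3,0],"twist":0},{"jaw":0.2,"linear":[0,0,0],"twist":0},{"jaw":0.2,"linear":[0,0,0],"twist":0},{"jaw":0.2,"linear":[0,0,0],"twist":0},{"jaw":0.2,"linear":[0,0,0],"twist":0}]';python3 -m pendant '[{"jaw":0.2,"linear":[0,0,0.5],"twist":0},{"jaw":0.2,"linear":[0,0,0],"twist":0},{"jaw":0.2,"linear":[0,0,0],"twist":0},{"jaw":0.2,"linear":[0,0,0],"twist":0},{"jaw":0.2,"linear":[0,0,0],"twist":0}]';python3 -c "
from h import *
c=cams.camera('wrist'); shift(.590,-.3463)
s=robot.get_obs(); p=np.array(s['position']); M=R.from_quat(s['tool_rot']).as_matrix()
m,P=pix(c,p[0],p[1],0,.03,p[2]-.003,p[2]+.008); Q=(P[m>0]-p)@M; print('sleeve far x',np.percentile(Q[:,0],99.5)*1000-18,'z',np.percentile(Q[:,2],[5,50])*1000)
m,P=pix(c,.59,-.3465,0,.05,.056,.066); T=(P[m>0]-p)@M; print('disc far x',np.percentile(T[:,0],99.5)*1000-30,'y',np.percentile(T[:,1],[.5,99.5])*1000)
np.savez('wrist7.npz',**c); cv2.imwrite('pics/w7.png',c['color'])
c=cams.camera('side'); np.savez('side7.npz',**c); cv2.imwrite('pics/s7.png',cv2.resize(c['color'][180:300,310:430],(600,600),interpolation=2))
"
```

```text
time: 18.12
position: [0.5897, -0.3439, 0.137]
tool_rot: [0.995, -0.104, -0.001, -0.001]
ft_force: [-0.1, -0.2, -1.5]
grip_width: 0.0351
grip_force: 30.0
time: 18.53
position: [0.5901, -0.3452, 0.1325]
tool_rot: [0.995, -0.104, 0.0, 0.0]
ft_force: [-0.2, 0.7, -0.5]
grip_width: 0.035
grip_force: 30.0
t 18.58 p [ 0.5901 -0.3453  0.1326] toolx [ 0.978 -0.207  0.   ] tooly [-0.207 -0.978  0.   ] F [ 0.1  0.4 -0.7] w 0.0349 gf 30.0
shift cm [0.01 0.1  0.  ]
sleeve far x -0.10262693951956692 z [-6.36092562 -2.44039083]
disc far x -0.3849010110614408 y [-27.23108207  30.77276776]
```

View pics/s7.png

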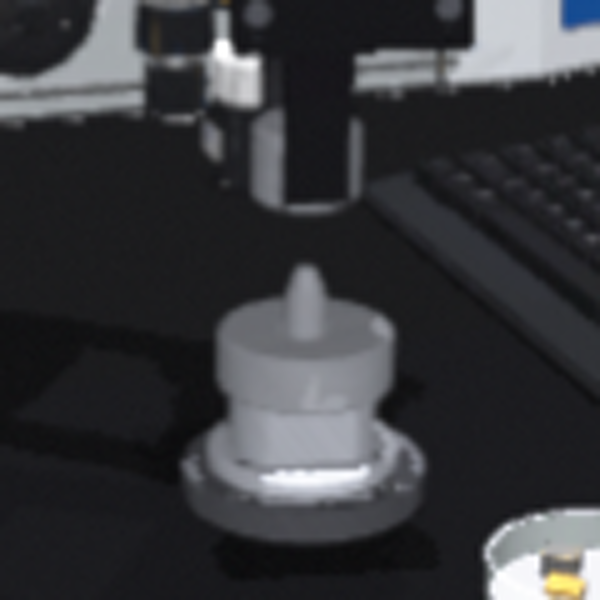

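The side crop shows the sleeve (306,165) over the post tip (306,270), with the disc flat on the hub. Lowering.

```bash
python3 -m pendant '[{"jaw":0.2,"linear":[0,0.1,1],"twist":0},{"jaw":0.2,"linear":[0,0,1],"twist":0},{"jaw":0.2,"linear":[0,0,0],"twist":0},{"jaw":0.2,"linear":[0,0,0.6],"twist":0},{"jaw":0.2,"linear":[0,0,0.6],"twist":0},{"jaw":0.2,"linear":[0,0,0],"twist":0},{"jaw":0.2,"linear":[0,0,0],"twist":0}]';python3 -m pendant '[{"jaw":0.2,"linear":[0,0,0.5],"twist":0},{"jaw":0.2,"linear":[0,0,0.5],"twist":0},{"jaw":0.2,"linear":[0,0,0.3],"twist":0},{"jaw":0.2,"linear":[0,0,0],"twist":0},{"jaw":0.2,"linear":[0,0,0],"twist":0},{"jaw":0.2,"linear":[0,0,0],"twist":0}]'
```

```text
time: 19.22
position: [0.5894, -0.3463, 0.0997]
tool_rot: [0.995, -0.104, -0.001, -0.0]
ft_force: [0.4, 0.4, -0.3]
grip_width: 0.0348
grip_force: 30.0
time: 19.72
position: [0.5898, -0.3466, 0.0875]
tool_rot: [0.995, -0.104, 0.0, 0.0]
ft_force: [-0.5, 0.1, -0.9]
grip_width: 0.035
grip_force: 30.0
```

```bash
python3 -m pendant '[{"jaw":0.2,"linear":[0,0,0.15],"twist":0},{"jaw":0.2,"linear":[0,0,0],"twist":0},{"jaw":0.2,"linear":[0,0,0.06],"twist":0},{"jaw":0.2,"linear":[0,0,0],"twist":0},{"jaw":0.2,"linear":[0,0,0],"twist":0}]';python3 -m pendant '[{"jaw":0.2,"linear":[0,0,0.05],"twist":0},{"jaw":0.2,"linear":[0,0,0],"twist":0},{"jaw":0.2,"linear":[0,0,0],"twist":0}]'
```

```text
time: 20.13
position: [0.5897, -0.3465, 0.0854]
tool_rot: [0.995, -0.104, 0.0, 0.0]
ft_force: [-0.7, 0.4, -1.9]
grip_width: 0.0349
grip_force: 30.0
time: 20.38
position: [0.5897, -0.3465, 0.0848]
tool_rot: [0.995, -0.104, -0.0, -0.0]
ft_force: [-0.1, 0.7, -1.2]
grip_width: 0.0348
grip_force: 30.0
```

```bash
python3 -m pendant '[{"jaw":0.2,"linear":[0,0,0.03],"twist":0},{"jaw":0.2,"linear":[0,0,0],"twist":0},{"jaw":0.75,"linear":[0,0,0],"twist":0},{"jaw":0.75,"linear":[0,0,0],"twist":0},{"jaw":0.75,"linear":[0,0,0],"twist":0},{"jaw":0.75,"linear":[0,0,0],"twist":0},{"jaw":0.75,"linear":[0,0,0],"twist":0}]';python3 -m pendant '[{"jaw":0.75,"linear":[0,0,-1],"twist":0},{"jaw":0.75,"linear":[0,0,-3],"twist":0},{"jaw":0.75,"linear":[0,0,-3.5],"twist":0},{"jaw":0.75,"linear":[-3.6,-1,0],"twist":0},{"jaw":0.75,"linear":[-3.6,-1,0],"twist":0},{"jaw":0.75,"linear":[-3.6,-1,0],"twist":0},{"jaw":0.75,"linear":[-3.6,-1,0],"twist":0},{"jaw":0.75,"linear":[-3.6,-1,0],"twist":0},{"jaw":0.75,"linear":[0,-3,0],"twist":0},{"jaw":0.75,"linear":[0,-3,0],"twist":0},{"jaw":0.75,"linear":[0,-3,0],"twist":0},{"jaw":0.75,"linear":[0,0,0],"twist":0}]';python3 -c "
from h import *
s=st();c=cams.camera('wrist');np.savez('wrist8.npz',**c);a=cv2.resize(c['color'],(480,360))
print('sleeve',top(c,.59,-.3465,.03,.088,.003)); print('mount',top(c,.449,-.0446,.03,.018))
m,P=pix(c,.59,-.3465,0,.02,.075,.1); print('z',np.nanpercentile(P[m>0][:,2],[5,50,95]))
c=cams.camera('side');b=cv2.resize(c['color'][180:300,320:420],(300,360),interpolation=2)
im=np.zeros((360,780,3),np.uint8); im[:,:480]=a; im[:,480:]=b; cv2.imwrite('pics/m8.png',im)
P=cloud(dict(np.load('scene0.npz')))[:, :410].reshape(-1,3); P=P[np.isfinite(P[:,0])&(P[:,2]>.06)&(P[:,2]<.5)]
for a in (-12,-60,90):
    x=np.array([np.cos(np.radians(a)),np.sin(np.radians(a))]); y=np.array([x[1],-x[0]]); d=P[:,:2]-[.449,-.0446]
    g=np.hypot(np.maximum(abs(d@x)-.0375,0),np.maximum(abs(d@y)-.095,0)); i=g.argmin(); print(a,g[i].round(3),P[i].round(3))
u=np.array([.449,-.0446]);u/=np.hypot(*u); dd=abs(u[0]*P[:,1]-u[1]*P[:,0]); k=(P[:,:2]@u<.5)&(P[:,:2]@u>.1); i=np.where(k)[0][dd[k].argmin()]; print('arm',dd[i],P[i])
"
```

```text
time: 20.97
position: [0.5898, -0.3466, 0.0846]
tool_rot: [0.995, -0.104, 0.0, 0.0]
ft_force: [0.0, -0.1, 1.0]
grip_width: 0.0599
grip_force: 0.0
time: 21.97
position: [0.4417, -0.1677, 0.1603]
tool_rot: [0.995, -0.102, -0.001, -0.001]
ft_force: [0.2, 0.3, -0.0]
grip_width: 0.0652
grip_force: 0.0
t 21.97 p [ 0.4417 -0.1677  0.1603] toolx [ 0.979 -0.204 -0.002] tooly [-0.204 -0.979 -0.002] F [ 0.2  0.3 -0. ] w 0.0652 gf 0.0
sleeve None
mount (array([ 0.4491, -0.0428]), 0.015, [array([449.1, -42.9]), array([29.3, 31. ]), np.float64(30.3)], 96)
z nan
-12 0.025 [0.464 0.075 0.06 ]
-60 0.042 [ 0.592 -0.037  0.228]
90 0.045 [ 0.589 -0.069  0.223]
arm 0.12010382493140684 [0.46401405 0.07460352 0.06033999]
  return np.nanmean(a, axis, out=out, keepdims=keepdims)
```

View pics/m8.png

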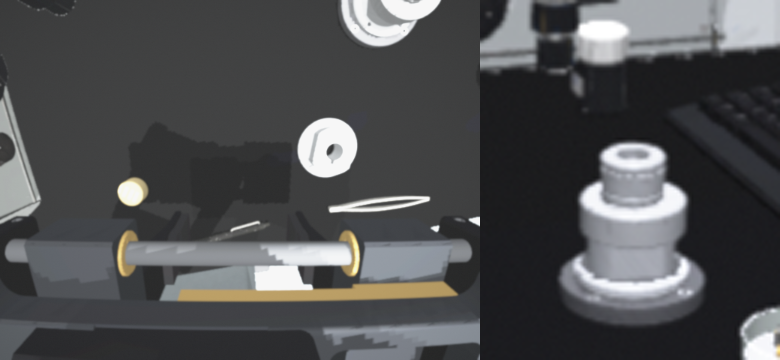

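The sleeve sits on the disc with the post inside (side crop (633,155)). The mount is at wrist (132,192) and the microscope's front stands near it on the left. I'll turn the gripper for clearance, approach and measure the mount.

```bash
python3 -m pendant '[{"jaw":0.75,"linear":[0,0,0],"twist":7},{"jaw":0.75,"linear":[0,0,0],"twist":7},{"jaw":0.75,"linear":[0,0,0],"twist":7},{"jaw":0.75,"linear":[0,0,0],"twist":7},{"jaw":0.75,"linear":[0,0,0],"twist":7},{"jaw":0.75,"linear":[0,0,0],"twist":0},{"jaw":0.75,"linear":[0,0,0],"twist":0},{"jaw":0.75,"linear":[0,0,0],"twist":0}]'; python3 -c "
from h import *
P=cloud(dict(np.load('wrist8.npz'))); P=P[:290].reshape(-1,3); P=P[np.isfinite(P[:,0])&(P[:,2]>.04)&(P[:,2]<.14)&(P[:,1]>0)]
print(len(P), P[P[:,1].argmin()] if len(P) else '', P[P[:,0].argmin()] if len(P) else '')
shift(.449,-.0437)
"
```

```text
time: 22.73
position: [0.4428, -0.1731, 0.1597]
tool_rot: [0.918, -0.397, 0.0, 0.0]
ft_force: [0.2, 0.5, -0.6]
grip_width: 0.0656
grip_force: 0.0
2493 [0.5948159  0.0184399  0.06509495] [0.45588494 0.08577253 0.0452375 ]
t 22.73 p [ 0.4428 -0.1731  0.1597] toolx [ 0.684 -0.729  0.001] tooly [-0.729 -0.684 -0.   ] F [ 0.2  0.5 -0.6] w 0.0656 gf 0.0
shift cm [-9.02 -9.31 -0.01]
```

```bash
python3 -m pendant '[{"jaw":0.75,"linear":[0,0,0],"twist":7},{"jaw":0.75,"linear":[0,0,0],"twist":7},{"jaw":0.75,"linear":[-2.75,-1.7,0],"twist":0},{"jaw":0.75,"linear":[-2.75,-1.7,0],"twist":0},{"jaw":0.75,"linear":[-2.75,-1.7,0],"twist":0},{"jaw":0.75,"linear":[-2.75,-1.7,0],"twist":0},{"jaw":0.75,"linear":[0,0,0],"twist":0},{"jaw":0.75,"linear":[0,0,0],"twist":0},{"jaw":0.75,"linear":[0,0,0],"twist":0}]'; python3 -c "
from h import *
c=cams.camera('wrist'); r=top(c,.449,-.0437,.03,.018); print(r)
P=cloud(c).reshape(480,640,3)[:280].reshape(-1,3); s=robot.get_obs(); M=R.from_quat(s['tool_rot']).as_matrix()
P=P[np.isfinite(P[:,0])&(P[:,2]>.05)&(P[:,2]<.1)]; d=P[:,:2]-[.449,-.0437]; g=np.hypot(np.maximum(abs(d@M[:2,0])-.0375,0),np.maximum(abs(d@M[:2,1])-.095,0)); print('clear',np.sort(g)[:200:40])
shift(*(r[0] if r else (.449,-.0437)))"
```

```text
time: 23.48
position: [0.4492, -0.0436, 0.1597]
tool_rot: [0.862, -0.506, 0.001, 0.0]
ft_force: [-0.2, -0.5, -0.8]
grip_width: 0.0655
grip_force: 0.0
(array([ 0.449, -0.042]), 0.0147, [array([449.1, -42. ]), array([29.5, 29.6]), np.float64(29.2)], 99)
clear [0.05077004 0.05217118 0.05279961 0.05323682 0.05362657]
t 23.53 p [ 0.4492 -0.0441  0.1597] toolx [ 0.486 -0.874  0.001] tooly [-0.874 -0.486 -0.001] F [ 0.3  0.1 -0.2] w 0.0652 gf 0.0
shift cm [-0.19 -0.08 -0.  ]
```

```bash
python3 -m pendant '[{"jaw":0.75,"linear":[-0.12,-0.05,2],"twist":0},{"jaw":0.75,"linear":[0,0,3],"twist":0},{"jaw":0.75,"linear":[0,0,3],"twist":0},{"jaw":0.75,"linear":[0,0,3],"twist":0},{"jaw":0.75,"linear":[0,0,1.8],"twist":0},{"jaw":0.75,"linear":[0,0,0],"twist":0},{"jaw":0.75,"linear":[0,0,0],"twist":0}]';python3 -m pendant '[{"jaw":0.75,"linear":[0,0,1.1],"twist":0},{"jaw":0.75,"linear":[0,0,0],"twist":0},{"jaw":0.2,"linear":[0,0,0],"twist":0},{"jaw":0.2,"linear":[0,0,0],"twist":0},{"jaw":0.2,"linear":[0,0,0],"twist":0},{"jaw":0.2,"linear":[0,0,0],"twist":0},{"jaw":0.2,"linear":[0,0,0],"twist":0},{"jaw":0.2,"linear":[0,0,0],"twist":0},{"jaw":0.2,"linear":[0,0,0],"twist":0},{"jaw":0.2,"linear":[0,0,0],"twist":0}]' 20; python3 -c "
from h import *
shift(.590,-.3463)"
```

```text
time: 24.12
position: [0.4482, -0.0429, 0.0308]
tool_rot: [0.861, -0.508, -0.001, 0.0]
ft_force: [-0.6, 0.2, 0.6]
grip_width: 0.0652
grip_force: 0.0
time: 24.95
position: [0.4486, -0.0418, 0.0208]
tool_rot: [0.862, -0.507, 0.0, -0.0]
ft_force: [-0.5, -0.0, 3.7]
grip_width: 0.0292
grip_force: 20.0
t 24.95 p [ 0.4486 -0.0418  0.0208] toolx [ 0.486 -0.874  0.   ] tooly [-0.874 -0.486 -0.   ] F [-0.5 -0.   3.7] w 0.0292 gf 20.0
shift cm [3.348e+01 2.430e+00 1.000e-02]
```

```bash
python3 -m pendant '[{"jaw":0.2,"linear":[0,0,-1.5],"twist":0},{"jaw":0.2,"linear":[0,0,-3.5],"twist":0},{"jaw":0.2,"linear":[0,0,-3.5],"twist":0},{"jaw":0.2,"linear":[0,2,-3],"twist":0},{"jaw":0.2,"linear":[0,2,-2.5],"twist":0},{"jaw":0.2,"linear":[3.7,0,0],"twist":0},{"jaw":0.2,"linear":[3.7,0,0],"twist":0},{"jaw":0.2,"linear":[3.7,0,0],"twist":0},{"jaw":0.2,"linear":[3.7,0,0],"twist":0},{"jaw":0.2,"linear":[3.7,0,0],"twist":0},{"jaw":0.2,"linear":[3.7,0,0],"twist":0},{"jaw":0.2,"linear":[0,0,0],"twist":0}]';python3 -m pendant '[{"jaw":0.2,"linear":[3.7,-0.5,0],"twist":0},{"jaw":0.2,"linear":[3.7,-0.5,0],"twist":0},{"jaw":0.2,"linear":[2,-0.3,0],"twist":0},{"jaw":0.2,"linear":[1.9,-0.27,0],"twist":0},{"jaw":0.2,"linear":[0,0,0],"twist":0},{"jaw":0.2,"linear":[0,0,0],"twist":0},{"jaw":0.2,"linear":[0,0,0],"twist":0},{"jaw":0.2,"linear":[0,0,0],"twist":0}]';python3 -c "
from h import *
c=cams.camera('wrist'); np.savez('wrist9.npz',**c); shift(.590,-.3463)
s=robot.get_obs(); p=np.array(s['position']); M=R.from_quat(s['tool_rot']).as_matrix()
a=cv2.resize(c['color'],(480,360))
m,P=pix(c,p[0],p[1],0,.03,p[2]-.015,p[2]+.004); Q=(P[m>0]-p)@M; print('mount far x',np.percentile(Q[:,0],99.5)*1000-15,'z',np.percentile(Q[:,2],[5,50])*1000)
print('sleeve',top(c,.59,-.3465,.03,.088,.003),'disc',top(c,.59,-.3465,.04,.062,.004))
c=cams.camera('side');np.savez('side9.npz',**c);b=cv2.resize(c['color'][160:280,320:420],(300,360),interpolation=2)
im=np.zeros((360,780,3),np.uint8); im[:,:480]=a; im[:,480:]=b; cv2.imwrite('pics/m9.png',im)
"
```

```text
time: 25.95
position: [0.5259, -0.263, 0.161]
tool_rot: [0.861, -0.509, 0.005, 0.001]
ft_force: [1.5, -0.4, 0.2]
grip_width: 0.0295
grip_force: 20.0
time: 26.62
position: [0.5888, -0.3448, 0.1601]
tool_rot: [0.862, -0.507, -0.001, -0.0]
ft_force: [0.4, -0.0, -0.5]
grip_width: 0.0292
grip_force: 20.0
t 26.67 p [ 0.589  -0.3449  0.1604] toolx [ 0.486 -0.874 -0.002] tooly [-0.874 -0.486  0.001] F [ 0.  -0.  -0.1] w 0.0289 gf 20.0
shift cm [ 0.17 -0.02 -0.  ]
mount far x -0.6231768596223564 z [-0.6723373  3.9128793]
sleeve (array([ 0.5904, -0.3485]), 0.0149, [array([ 591.6, -350. ]), array([35. , 28.9]), np.float64(30.7)], 200) disc (array([ 0.5901, -0.3475]), 0.0262, [array([ 591.6, -349.8]), array([59.1, 53.4]), np.float64(30.5)], 322)
```

View pics/m9.png

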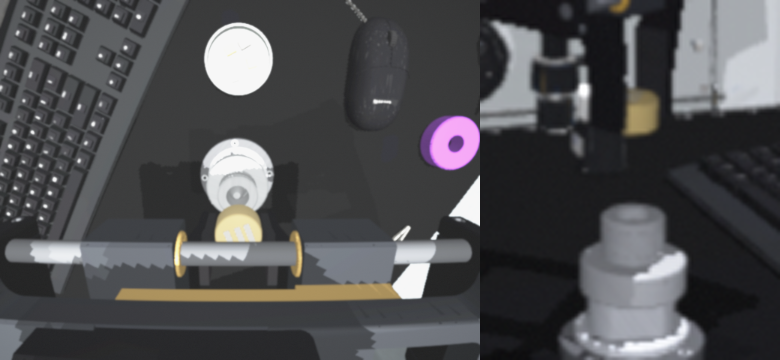

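The side crop shows the mount (640,112) above the sleeve (633,230), and the wrist view shows its three strips facing up. Centring it and lowering.

```bash
python3 -m pendant '[{"jaw":0.2,"linear":[0.22,0,1],"twist":0},{"jaw":0.2,"linear":[0,0,1.5],"twist":0},{"jaw":0.2,"linear":[0,0,1.2],"twist":0},{"jaw":0.2,"linear":[0,0,0.6],"twist":0},{"jaw":0.2,"linear":[0,0,0.3],"twist":0},{"jaw":0.2,"linear":[0,0,0],"twist":0},{"jaw":0.2,"linear":[0,0,0],"twist":0},{"jaw":0.2,"linear":[0,0,0],"twist":0},{"jaw":0.2,"linear":[0,0,0],"twist":0},{"jaw":0.2,"linear":[0,0,0],"twist":0}]';python3 -c "
from h import *
shift(.590,-.3466)
c=cams.camera('side'); cv2.imwrite('pics/s10.png',cv2.resize(c['color'][185:285,320:420],(600,600),interpolation=2))"
```

```text
time: 27.55
position: [0.5913, -0.3487, 0.1153]
tool_rot: [0.862, -0.507, 0.001, 0.0]
ft_force: [0.5, 1.1, 0.5]
grip_width: 0.0292
grip_force: 20.0
t 27.55 p [ 0.5913 -0.3487  0.1153] toolx [ 0.486 -0.874  0.001] tooly [-0.874 -0.486 -0.   ] F [0.5 1.1 0.5] w 0.0292 gf 20.0
shift cm [-0.25  0.02 -0.  ]
```

View pics/s10.png

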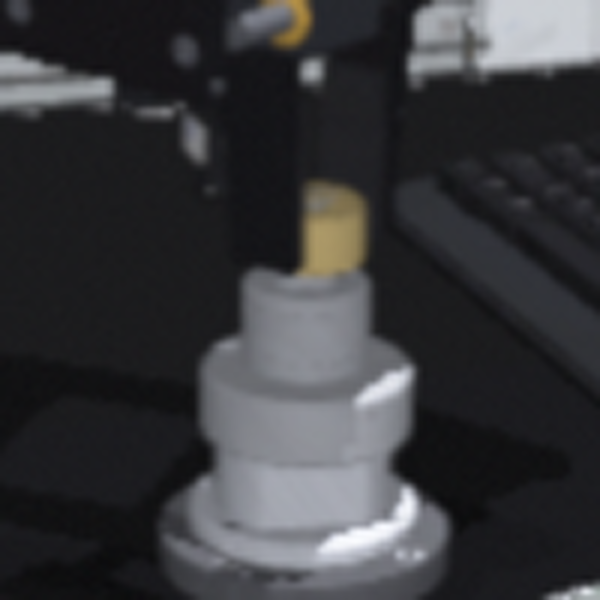

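```bash
python3 -m pendant '[{"jaw":0.2,"linear":[-0.2,0,0.2],"twist":0},{"jaw":0.2,"linear":[0,0,0.1],"twist":0},{"jaw":0.2,"linear":[0,0,0],"twist":0},{"jaw":0.2,"linear":[0,0,0],"twist":0},{"jaw":0.2,"linear":[0,0,0],"twist":0},{"jaw":0.2,"linear":[0,0,0],"twist":0}]' >/dev/null;python3 -c "
from h import *
shift(.590,-.3466)"; python3 -m pendant '[{"jaw":0.2,"linear":[0,0,0],"twist":0},{"jaw":0.2,"linear":[0,0,0],"twist":0},{"jaw":0.2,"linear":[0,0,0],"twist":0},{"jaw":0.2,"linear":[0,0,0],"twist":0}]' >/dev/null;python3 -c "
from h import *
shift(.590,-.3466)
c=cams.camera('wrist'); s=robot.get_obs(); p=np.array(s['position']); M=R.from_quat(s['tool_rot']).as_matrix()
hsv=cv2.cvtColor(c['color'],cv2.COLOR_BGR2HSV); 
m,P=pix(c,.59,-.3466,0,.022,.08,.092); T=(P[m>0]-p)@M; print('sleeve far x',np.percentile(T[:,0],[99,99.8])*1000-18,'y',np.percentile(T[:,1],[.5,99.5])*1000,len(T))
m,P=pix(c,p[0],p[1],0,.022,p[2]-.006,p[2]+.002); Q=(P[m>0]-p)@M; Q=Q[abs(Q[:,1])<.014]; print('mount far x',np.percentile(Q[:,0],[99,99.8])*1000-15,np.median(Q[:,2])*1000,len(Q))
"
```

```text
t 28.1 p [ 0.5901 -0.3467  0.1115] toolx [ 0.486 -0.874  0.   ] tooly [-0.874 -0.486 -0.   ] F [-0.6 -0.8  0.6] w 0.0291 gf 20.0
shift cm [-0.01  0.   -0.  ]
t 28.43 p [ 0.59   -0.3467  0.1115] toolx [ 0.486 -0.874  0.   ] tooly [-0.874 -0.486 -0.   ] F [-0.3  0.7  0. ] w 0.0296 gf 20.0
shift cm [-0.01 -0.   -0.  ]
sleeve far x [0.02834295 0.13474413] y [-15.31791997  16.82876151] 892
mount far x [-0.6998263  -0.31487463] 3.394408008357719 2022
```

```bash
python3 -m pendant '[{"jaw":0.2,"linear":[0.05,0,0.1],"twist":0},{"jaw":0.2,"linear":[0,0,0.1],"twist":0},{"jaw":0.2,"linear":[0,0,0],"twist":0},{"jaw":0.2,"linear":[0,0,0],"twist":0},{"jaw":0.2,"linear":[0,0,0],"twist":0},{"jaw":0.2,"linear":[0,0,0],"twist":0}]';python3 -m pendant '[{"jaw":0.2,"linear":[0,0,0.05],"twist":0},{"jaw":0.2,"linear":[0,0,0],"twist":0},{"jaw":0.2,"linear":[0,0,0],"twist":0},{"jaw":0.2,"linear":[0,0,0],"twist":0}]'
```

```text
time: 28.98
position: [0.5903, -0.3471, 0.1095]
tool_rot: [0.862, -0.507, -0.0, -0.0]
ft_force: [-0.6, -0.8, -0.7]
grip_width: 0.029
grip_force: 20.0
time: 29.32
position: [0.5903, -0.3471, 0.109]
tool_rot: [0.862, -0.507, -0.0, -0.0]
ft_force: [-0.5, -0.7, 0.0]
grip_width: 0.0293
grip_force: 20.0
```

```bash
python3 -m pendant '[{"jaw":0.2,"linear":[0,0,0.03],"twist":0},{"jaw":0.2,"linear":[0,0,0],"twist":0},{"jaw":0.2,"linear":[0,0,0],"twist":0}]';python3 -m pendant '[{"jaw":0.2,"linear":[0,0,0.03],"twist":0},{"jaw":0.2,"linear":[0,0,0],"twist":0},{"jaw":0.2,"linear":[0,0,0],"twist":0}]'
```

```text
time: 29.57
position: [0.5903, -0.3471, 0.1089]
tool_rot: [0.862, -0.507, 0.0, 0.0]
ft_force: [0.3, -0.4, 0.6]
grip_width: 0.029
grip_force: 20.0
time: 29.82
position: [0.5903, -0.3471, 0.1089]
tool_rot: [0.862, -0.507, 0.0, 0.0]
ft_force: [-0.4, 1.2, 3.1]
grip_width: 0.0294
grip_force: 20.0
```

Contact is felt, so I'll release and back off upward.

```bash
python3 -m pendant '[{"jaw":0.36,"linear":[0,0,0],"twist":0},{"jaw":0.4,"linear":[0,0,0],"twist":0},{"jaw":0.5,"linear":[0,0,0],"twist":0},{"jaw":0.75,"linear":[0,0,0],"twist":0},{"jaw":0.75,"linear":[0,0,0],"twist":0},{"jaw":0.75,"linear":[0,0,0],"twist":0},{"jaw":0.75,"linear":[0,0,0],"twist":0}]';python3 -m pendant '[{"jaw":0.75,"linear":[0,0,-0.5],"twist":0},{"jaw":0.75,"linear":[0,0,-1.5],"twist":0},{"jaw":0.75,"linear":[0,0,-2.5],"twist":0},{"jaw":0.75,"linear":[0,0,-3],"twist":0},{"jaw":0.75,"linear":[0,0,-3],"twist":0},{"jaw":0.75,"linear":[-3,0,0],"twist":0},{"jaw":0.75,"linear":[-2,0,0],"twist":0},{"jaw":0.75,"linear":[0,0,0],"twist":0},{"jaw":0.75,"linear":[0,0,0],"twist":0},{"jaw":0.75,"linear":[0,0,0],"twist":0},{"jaw":0.75,"linear":[0,0,0],"twist":0}]';python3 -c "
from h import *
c=cams.camera('wrist'); st()
a=cv2.resize(c['color'],(480,360))
print('mount',top(c,.59,-.3466,.03,.106,.004),'disc',top(c,.59,-.3466,.04,.062,.004),'hubA',top(c,.453,-.274,.03,.03))
m,P=pix(c,.59,-.3466,0,.02,.098,.115); print('mount top z',np.nanpercentile(P[m>0][:,2],[5,50,95]))
c=cams.camera('side');b=cv2.resize(c['color'][185:285,320:420],(300,300),interpolation=2)
im=np.zeros((360,780,3),np.uint8); im[:,:480]=a; im[:300,480:]=b; cv2.imwrite('pics/m11.png',im)
"
```

```text
time: 30.4
position: [0.5903, -0.3471, 0.1083]
tool_rot: [0.862, -0.507, -0.0, -0.0]
ft_force: [0.3, -0.3, 0.3]
grip_width: 0.0599
grip_force: 0.0
time: 31.32
position: [0.5665, -0.3043, 0.2135]
tool_rot: [0.862, -0.507, 0.001, 0.0]
ft_force: [0.2, -0.4, -0.1]
grip_width: 0.0655
grip_force: 0.0
t 31.37 p [ 0.5665 -0.3043  0.2133] toolx [ 0.485 -0.874  0.001] tooly [-0.874 -0.485 -0.   ] F [ 0.6 -1.4  0. ] w 0.0653 gf 0.0
mount (array([ 0.5893, -0.3475]), 0.0146, [array([ 589.4, -347.5]), array([29.2, 29.6]), np.float64(29.1)], 123) disc (array([ 0.5899, -0.3473]), 0.0295, [array([ 590. , -347.1]), array([59.2, 59.2]), np.float64(29.1)], 209) hubA (array([ 0.471 , -0.2675]), 0.007, [array([ 473. , -266.2]), array([ 7.2, 20.3]), np.float64(32.2)], 45)
mount top z [0.10398093 0.10542363 0.1066106 ]
```

View pics/m11.png

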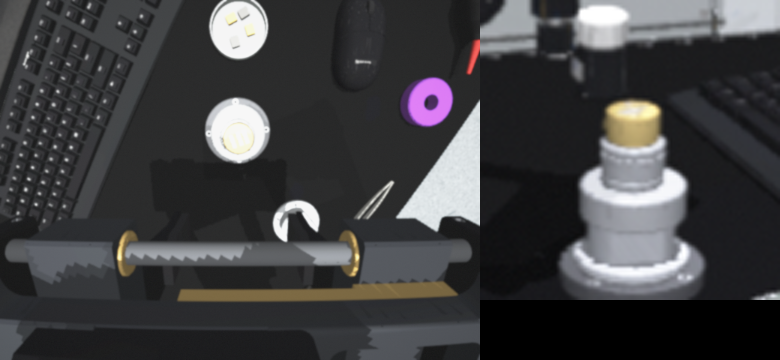

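The finished stack stands upright at side crop (633,190). The mount is flat, face up and centred on the sleeve at (633,122), and the dish and other hub are untouched. Handing in.

```bash
python3 -c "
from rig import robot
print(robot.hand_in())"
```

```text
the job is handed in; nothing more can be done
None
```

The job is handed in at about 31 s of robot time: keyed hub, disc, sleeve and mount (face up) are stacked flat on the spindle and let go, and I left the narrow hub and the dish alone; the hand-in gave no verdict.

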